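# Fit the change gear and hang the guard door

### The job

Push the change gear fully home onto the splined spindle of the small drive unit, hub up. Then take the guard door (the panel with the two hinge knuckles) out of its stand, hold it open and lower both knuckles onto the two hinge pins until it sits right down, swing it fully shut under the keeper against its stop post and let go. Leave the plain cover plate in its stand and do not shift or knock over the thread cone, tub or bottle.

Things in the scene. Friction and masses are not known exactly. Their poses are not given: they have to be found in the camera images.
- guard_frame: Fixed grey guard frame on a 12 mm base plate (frame x -0.065 to 0.080, y -0.094 to 0.118). Origin on the worktop; x points from the door opening to the back, y to the hinge side, z up. Hinge post 28 x 20 mm, 129 mm high, at (-0.045, 0.106); stop post at the -y side; between and behind them a 90 x 90 mm gearbox, 45 mm high, with the splined spindle.
- pin_low (a point): Foot of the lower hinge pin, frame axes, at (-0.045, 0.080, 0.034) of guard_frame, on top of a bracket 8 mm thick, 22 mm wide, that reaches from the hinge post to 11 mm past the axis. Pins are upright, 10 mm thick, 21 mm tall, the top 7 mm tapering to 4 mm.
- pin_high (a point): Foot of the upper hinge pin, 72 mm straight above pin_low, on a bracket like the lower one (8 mm thick, so the gap between lower bracket and upper bracket is 64 mm: bring the lower knuckle in from the side, between them).
- stop_face (a point): Centre of the front face of the stop post (24 x 32 mm, 153 mm high) that stops the shut door, frame axes, at (-0.040, -0.076, 0.082) of guard_frame. Stands behind the door's free edge.
- keeper (a point): Centre of the underside of the keeper plate (50 mm in x, 30 mm in y, 5 mm thick) on the stop post, at (-0.040, -0.075, 0.153) of guard_frame. It overhangs the shut door's top corner by 10 mm, 9 mm above it, so the door can be lowered on only while open by 0.3 rad or more.
- spindle_seat (a point): Top of the collar (48 mm across) where the seated gear rests, on the spindle axis, frame axes, at (0.030, 0.005, 0.050) of guard_frame. The spindle rises 29 mm from here, does not turn and has four teeth: a cross of two bars 30 x 7 mm along the frame's x and y, the top 3 mm smaller by 1.5 mm a side.
- guard_door: Loose grey door, 0.17 to 0.34 kg. Origin: hinge axis, underside of the lower knuckle; z up. Panel 8 mm thick (x), y -0.016 to -0.150, z -0.014 to 0.110. Stands upright in stand_a; grip across the top edge near y -0.080. Shut, its axes agree with guard_frame's; open, it is turned clockwise from above (negative yaw, panel towards frame -x). Turns freely on the pins and stays put.
- knuckle_high (a point): Centre of the underside of the door's upper knuckle, at z 0.072 of the door. Both knuckles: 22 mm across, 22 mm tall, 12.6 mm through bore, undersides at door z 0 and 0.072. A pull knob at door y -0.134, z 0.040 stands out 22 mm on the outer (-x) face.
- cover_plate: Plain grey cover plate without knuckles, 8 x 134 x 110 mm, upright in stand_b beside the door. Origin as the door's: panel y -0.016 to -0.150, z -0.014 to 0.096. Stays there.
- stand_a: Fixed wooden stand, 56 (x) x 100 (y) x 40 mm, in which the guard door stands; origin at the centre of its underside. One slot along its y axis, 13 mm wide between two rails 90 mm long, floor at z 0.010, rails up to z 0.040. The two stands are end to end in front of the black tester, about 200 mm apart, either one on the left.
- stand_b: Fixed wooden stand like stand_a, in which the cover plate stands; same size, origin and slot. Close behind the two stands is the fixed black tester: base from world x 0.47 on, y -0.22 to 0.20, 66 mm high; its body, 0.40 m high, from x 0.54 on, with a lever up to 0.64 m. Cross from side to side in front of it, high and near the robot (x about 0.40).
- change_gear: Loose steel gear, 0.14 to 0.28 kg: toothed flange 78 mm across, z 0 to 0.014, round hub 42 mm across from z 0.014 to 0.046 (grip the hub). Origin: centre of underside, z up. Through bore: cross of four slots 10 mm wide reaching 16 mm from the axis, along its x and y; fits the spindle in any of four turns (about 0.1 rad of play). Starts flat, hub up, any yaw, right of the black tester, in one of three places it shares with tub and cone.
- thread_cone: White and orange thread cone, 62 mm across and 100 mm tall, standing; origin under its centre. Bystander right of the black tester, near the gear.
- tub: White lidded tub, 72 mm across, 50 mm tall; origin under its centre. Bystander right of the black tester, near the gear.
- bottle: White bottle with blue cap, 30 mm across, 66 mm tall; origin under its centre. Bystander beside the hinge post.

How it is judged (in metres and radians):
On the way, in this order (a step that is already met when the one before it is completed fails the run):
1. the change gear is fully home on the splined spindle (horizontal distance between change_gear and spindle_seat below 0.004 m and z of change_gear in the frame of spindle_seat between -0.004 and 0.004 m and angle between change_gear's own z axis and vertical below 0.08 rad), for 0.2 s.
2. both knuckles of the guard door sit down on their pins while the door is open (horizontal distance between guard_door and pin_low below 0.005 m and z of guard_door in the frame of pin_low between -0.004 and 0.004 m and horizontal distance between knuckle_high and pin_high below 0.005 m and z of knuckle_high in the frame of pin_high between -0.004 and 0.004 m and angle between the y axis of guard_door and the y axis of guard_frame, either way round above 0.15 rad), for 0.2 s.
At the end, for the whole second after the job is handed in: The gear sits on the spindle collar (within 4 mm sideways and in height, tilted less than 0.08 rad); both knuckles sit on their brackets round the pins (within 5 mm sideways, 4 mm in height); the door is shut to within 0.09 rad of the frame's y axis; gear and door at rest (all of step 1 and horizontal distance between guard_door and pin_low below 0.005 m and z of guard_door in the frame of pin_low between -0.004 and 0.004 m and horizontal distance between knuckle_high and pin_high below 0.005 m and z of knuckle_high in the frame of pin_high between -0.004 and 0.004 m and angle between the y axis of guard_door and the y axis of guard_frame, either way round below 0.09 rad and linear speed of each of guard_door, change_gear below 0.02 m/s); the robot touches nothing.
It fails at once if the thread cone is moved by more than 30 mm or tipped over (distance of thread_cone from where it was at the start of the episode above 0.03 m or angle between thread_cone's own z axis and vertical above 0.5 rad).
It fails at once if the tub is moved by more than 30 mm or tipped over (distance of tub from where it was at the start of the episode above 0.03 m or angle between tub's own z axis and vertical above 0.5 rad).
It fails at once if the bottle is moved by more than 30 mm or tipped over (distance of bottle from where it was at the start of the episode above 0.03 m or angle between bottle's own z axis and vertical above 0.5 rad).
It fails at once if the plain cover plate is moved by more than 30 mm or tipped over (distance of cover_plate from where it was at the start of the episode above 0.03 m or angle between cover_plate's own z axis and vertical above 0.5 rad).
It also fails if it takes over 72 s, if anything falls off the work surface, if the arm or the gripper's body presses on something with over 40 N, if the wrist force passes 120 N, or if a joint passes its speed limit or range.

### The arm

A 6-joint arm with a two-finger parallel gripper is mounted at the origin on a cart in front of the work surface, level with it; the furniture and walls round the work are solid. World frame = base frame: x ahead of the robot, y to its left, z up, the work surface at z = 0. Lengths are in m, angles in degrees, forces in N, time in s.
With the tool pointing down it reaches from about 0.3 to 0.75 m from the base axis. Payload 8.5 kg.
Tool frame: the origin (TCP) lies at the very end of the fingers, on their centre line; the grasp point (between the pads) lies 19 mm behind it; z points along the fingers, y is the line along which they close (so a half turn about z gives the same grasp; the last joint's range is limited). The gripper opens to 88 mm and grips with 3 to 60 N. Pads are 18 mm wide; open, the fingers measure 123 mm over their backs; the gripper's body (75 mm by 187 mm) begins 45 mm behind the grasp point.
Start: joints at [-88.081, 21.807, 74.336, -0, 83.858, -12.336], TCP at [0.135, -0.533, 0.239] pointing down, gripper open.
Joint ranges: [-178.18, 178.18], [-50.72, 133.34], [12.68, 142.11], [-81.47, 261.47], [9.98, 163.14], [-165.26, 165.26]. Speed limits (degrees/s): [136.94, 136.94, 180, 180, 180, 180].

### API

Orientations are given as [roll, pitch, yaw] about the fixed x, y, z axes, in that order (R = Rz(yaw) Ry(pitch) Rx(roll)).
In Python, from cell import arm, viewer gives the robot as it stands.
- The arm moves only by the tool send_rows, never from a script. Its argument "plan" is a list of rows, each a list of 2 entries, a list of its own where there are three numbers: the shift along the tool's x, y, z in cm, then the turn about the tool's z in degrees. A call has 1 to 20 rows; each row is the pose to reach, as a shift and turn from the pose commanded when the call began, along the tool's axes at that moment; what a row does not reach only later rows make up. A row lasts 1/10 s, in which the tool goes at most 50 mm and 8.59 degrees, less where a joint would pass 70% of its speed; a pose out of reach is approached as far as the arm can. A call with a gripper value outside its range is refused whole. "gripper" is the opening, from 0 (shut) to 1 (fully open), set as the call begins (left out, the last holds). The fingers move at their own pace and stop on an object; "newtons" is the grip in N (left out, the last holds). Time passes only in rows, so rows that repeat a pose let the fingers close. It gives the time, the measured TCP pose, the force, the opening and the grip force at its end, in the units of the state.
- arm.sense(): the state, without advancing time (a new reading comes with each control period).
- viewer.read_camera(name): name is "side" or "top"; returns the picture (384x512x3 uint8, blue, green, red); there is no depth.
- viewer.camera_params(name): a dict with "intrinsics" (3x3 intrinsics, pixels), "k1" (the pictures are not rectified: a ray, as slopes to the right and down, at radius r is drawn at 1 + k1 r^2 times it, then the intrinsics apply), "pose" (4x4, takes a point from camera to world coordinates). Camera axes: x right, y down, z forward; pixel columns grow to the right and rows downward; lengths in m; the calibration is good to about 2 mm. A picture is of the moment at which its call begins. camera_params takes no time and is no camera call.
- arm.hand_in(): hands the job in; it is judged then, once.
The state is a dict: "time": time; "joint_pos": joint angles; "joint_velocities": joint speeds; "tau": joint torques, N m; "eef_pos": TCP position; "eef_rot": TCP orientation; "contact_force": force on the tool from outside, world axes, zero at the start; "ft_torque": the same for the moment, N m; "finger_gap": finger opening in m; "grasp_force": force on a finger pad.
Only numpy, scipy, OpenCV 4.12 (cv2) and the standard library are available. Lean on these libraries where they do the work, as an engineer would, in place of code of your own. Each camera call takes 0.05 s, during which the arm holds its last target. There are 200 camera calls.

## Working session

There is one attempt and no reset: what is moved stays moved. The work goes in short steps, Python scripts to look and compute and a tool call to move; the robot and the scene stay as the last step left them, time stands still between calls to the robot, and variables do not carry over. Pictures are saved under pics/ and viewed, at most 10 in all, crops included, and the job is handed in when it is done.

Besides the shell and the picture viewer there is one more tool, called after "Emit:" as a command line: name --argument value ..., lists and objects as JSON in quotes. send_rows: Moves the arm, as the interface text tells. Its arguments: {"type":"object","properties":{"plan":{"type":"array","items":{"type":"array"}},"gripper":{"type":"number"},"newtons":{"type":"number"}},"required":["plan"]}

```bash
mkdir -p pics; ls
python3 - <<'E'
from cell import arm, viewer
import cv2
print(arm.sense())
for n in("top","side"):
    p=viewer.camera_params(n);print(n,p)
    cv2.imwrite(f"pics/{n}0.png",viewer.read_camera(n))
E
```

```text
pics
{'time': 0.0, 'joint_pos': array([-8.80811881e+01,  2.18393778e+01,  7.43837743e+01,  4.86215288e-04,
        8.38572001e+01, -1.23344873e+01]), 'joint_velocities': array([-0.03568888, -0.04554056, -0.02293084,  0.03825181,  0.07197058,
        0.11705935]), 'tau': array([ 3.24722350e-04, -4.37925303e+01, -2.24558580e+01,  7.13875866e-02,
        3.52441426e-02, -9.95617029e-05]), 'eef_pos': array([ 0.13541748, -0.53278568,  0.23815864]), 'eef_rot': array([-1.79921606e+02, -1.76368870e-02,  1.42532347e+01]), 'contact_force': array([-0.61809619, -0.02970884,  0.16665546]), 'ft_torque': array([ 0.00574569, -0.05683007, -0.00202557]), 'grasp_force': 0.0, 'finger_gap': 0.08805066296887674}
top {'intrinsics': array([[386.4334794 ,   0.        , 254.30749415],
       [  0.        , 386.4334794 , 187.58137004],
       [  0.        ,   0.        ,   1.        ]]), 'k1': -0.010003943365269007, 'pose': array([[ 0.02352029, -0.99237711,  0.12097297,  0.35654972],
       [-0.99930358, -0.02684395, -0.02591829,  0.10189302],
       [ 0.02896811, -0.12027911, -0.99231738,  1.34627416],
       [ 0.        ,  0.        ,  0.        ,  1.        ]])}
side {'intrinsics': array([[492.79128146,   0.        , 250.46383975],
       [  0.        , 492.79128146, 187.28675256],
       [  0.        ,   0.        ,   1.        ]]), 'k1': -0.024235629003587673, 'pose': array([[-0.99607984, -0.0670694 ,  0.05767703,  0.41984043],
       [-0.08698261,  0.62400879, -0.77656105,  1.44954301],
       [ 0.01609251, -0.77853371, -0.62739644,  1.20183796],
       [ 0.        ,  0.        ,  0.        ,  1.        ]])}
```

View pics/top0.png

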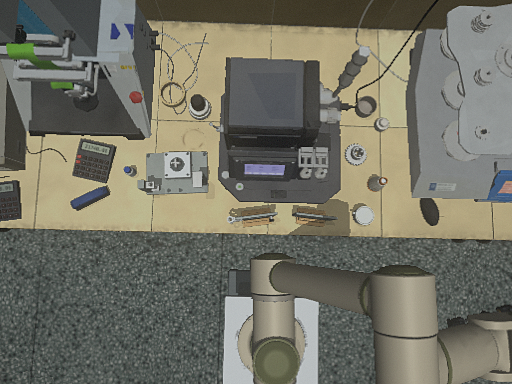

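View pics/side0.png

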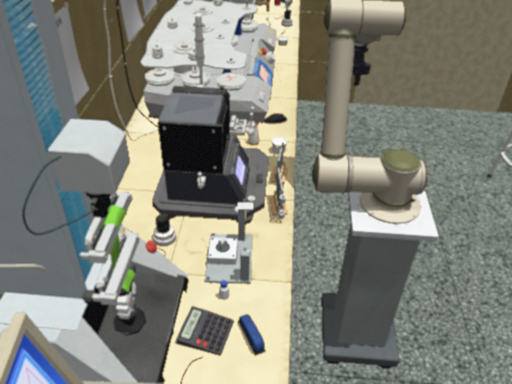

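The top view shows the frame at about (175,173), the stands at (252,214) and (313,214), the gear at (356,154), the cone at (378,183) and the tub at (364,215). I'll zoom in on these.

```bash
cat > h.py <<'E'
from cell import arm, viewer
import numpy as np, cv2
def ray(n,uv):
    p=viewer.camera_params(n);K=p["intrinsics"];T=p["pose"]
    d=np.array([(uv[0]-K[0,2])/K[0,0],(uv[1]-K[1,2])/K[1,1]]);s=d.copy()
    for _ in range(8): s=d/(1+p["k1"]*(s@s))
    return T[:3,3],T[:3,:3]@np.r_[s,1]
def onz(n,uv,z):
    o,d=ray(n,uv);return (o+d*(z-o[2])/d[2]).round(4)
def proj(n,X):
    p=viewer.camera_params(n);K=p["intrinsics"];T=p["pose"]
    c=T[:3,:3].T@(np.array(X)-T[:3,3]);s=c[:2]/c[2];s=s*(1+p["k1"]*s@s)
    return s*K[0,0]+K[:2,2]
def crop(n,x0,y0,x1,y1,f,name):
    im=viewer.read_camera(n);cv2.imwrite(name+"_full.png",im)
    cv2.imwrite(name,cv2.resize(im[y0:y1,x0:x1],None,fx=f,fy=f,interpolation=cv2.INTER_CUBIC))
E
python3 - <<'E'
import cv2,numpy as np
t=cv2.imread("pics/top0.png")
f=lambda a,x0,y0,x1,y1,k:cv2.resize(a[y0:y1,x0:x1],None,fx=k,fy=k,interpolation=cv2.INTER_CUBIC)
a=f(t,140,140,220,205,5)   #400x325
b=f(t,335,135,395,235,3.25) #195x325
c=f(t,220,200,352,235,6)[:, :792]
top=np.zeros((325,792,3),np.uint8);top[:,:400]=a;top[:,410:410+b.shape[1]]=b[:325]
cv2.imwrite("pics/c1.png",np.vstack([top,c]))
E
```

```text
(no output)
```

View pics/c1.png

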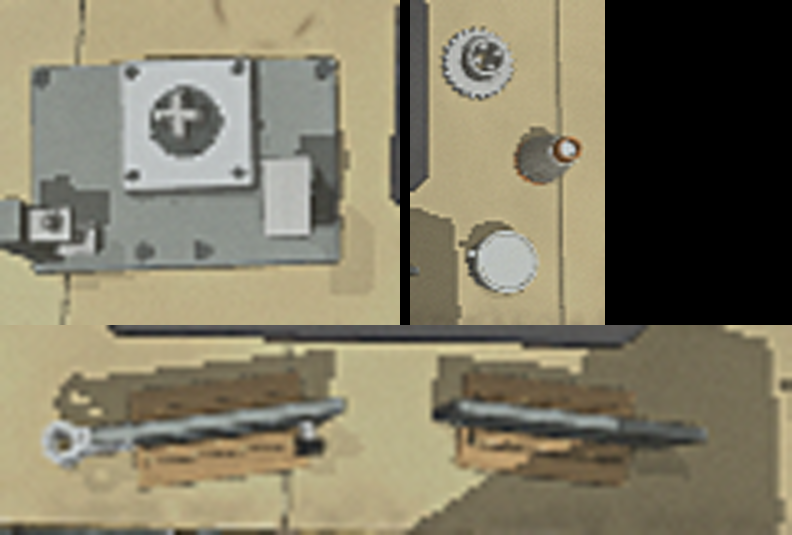

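The crop shows, at 5x, a white gearbox top with the cross spindle, and the upper hinge pin near full-frame pixel (150,184). The door (with its ring knuckle) is in the left stand and the cover plate in the right one. The gear is at (356,154), the cone's base is near (375,183) and the tub is at (364,215).

```bash
cat > m1.py <<'E'
from h import *
t=cv2.imread("pics/top0.png");s=cv2.imread("pics/side0.png")
def mask(im,box,lo,sat=25):
    x0,y0,x1,y1=box;h=im[y0:y1,x0:x1].astype(int)
    m=((h.min(2)>lo)&(h.max(2)-h.min(2)<sat)).astype(np.uint8)
    n,l,st,_=cv2.connectedComponentsWithStats(m)
    k=1+np.argmax(st[1:,4]);c,_=cv2.findContours((l==k).astype(np.uint8),cv2.RETR_EXTERNAL,cv2.CHAIN_APPROX_NONE)
    return c[0]+[x0,y0],st[k,4]
for n,im,b,lo in (("top",t,(162,150,194,182),165),("side",s,(205,232,240,268),165)):
    c,a=mask(im,b,lo);r=cv2.minAreaRect(c);print(n,a,r,onz(n,r[0],.045))
    q=[onz(n,p,.045) for p in cv2.boxPoints(r)];print(np.array(q)[:,:2].tolist(), [np.degrees(np.arctan2(*(q[i+1]-q[i])[[1,0]])).round(2) for i in range(3)])
for n,im,b in (("top",t,(343,141,369,167)),):
    for lo in(120,150):
        c,a=mask(im,b,lo,40);r=cv2.minEnclosingCircle(c);e=cv2.fitEllipse(c);print("gear",a,r,e,onz(n,e[0],.014))
print(t[160:168,168:184].min(2));print(t[146:164,348:366].min(2))
E
python3 m1.py
```

```text
top 440 ((176.5, 164.5), (25.0, 25.0), 90.0) [0.5871 0.3343 0.045 ]
[[0.6291, 0.3788], [0.6316, 0.2939], [0.5453, 0.2901], [0.543, 0.3743]] [np.float64(-88.31), np.float64(-177.48), np.float64(91.56)]
side 674 ((223.0, 250.5), (33.0, 32.0), 90.0) [0.586  0.3508 0.045 ]
[[0.649, 0.2811], [0.5427, 0.27], [0.5273, 0.4159], [0.6263, 0.426]] [np.float64(-174.04), np.float64(96.03), np.float64(5.83)]
gear 240 ((355.8014831542969, 153.94117736816406), 10.97661018371582) ((355.94805908203125, 153.8163604736328), (19.606563568115234, 20.270444869995117), 130.1961669921875) [ 0.6491 -0.2901  0.014 ]
gear 171 ((355.5806579589844, 154.19354248046875), 10.897871017456055) ((355.9083557128906, 153.86317443847656), (18.700353622436523, 19.860525131225586), 127.33250427246094) [ 0.649  -0.2899  0.014 ]
[[190 194 189  93  77  83 140 183  98  58  66  91  89  84 115 204]
 [192 191 158  72  77  88 156 177  97  77  77  84  62  67  84 121]
 [191 188 117 188 171 190 189 187 184 189 186 126  89  67  90 109]
 [192 189  97 190 107 112 120 185 154 167 166 121  91  70  93  86]
 [193 191  76  89  71  83 139 189 
[... 885 characters left out ...]
 82  47  73 133 176 167]
 [177 184 165  50  57  95 149 117  75  67  95 170 172  71 106 179 179 163]
 [179 180 170 104  58  64 113 177 132  64  58  95 116 121 181 177 175 183]
 [179 179 181 160  55  68  70  97 149 201 194 191 184 156 144 179 181 161]
 [185 181 179 173 128  61  69  65  75  83  73  84 133 166 164 176 179 164]
 [191 181 178 182 181 163 104  76  65  92 106 115 162 169 178 181 162  95]
 [115 174 185 180 174 180 183 175 164 167 166 159 166 181 178 170 123 119]
 [101 166 197 180 178 177 183 179 179 183 178 174 180 183 167 118 138 133]
 [ 75  80  99 153 181 185 178 180 181 179 179 181 183 178 170 103 127 136]
 [126 106  66 122 142 136 190 188 191 187 184 179 127  97 152 124 129 132]]
```

```bash
cat >> h.py <<'E'
def samp(n,im,P):
    uv=np.array([proj(n,p) for p in P],np.float32)
    return cv2.remap(im,uv[None,:,0],uv[None,:,1],cv2.INTER_LINEAR)[0]
def edge(n,im,c,z,yaw,half,offs,thr,span=.014):
    """edges of a bright rectangle: offsets of the 4 sides' crossing from guess, per side (+x,-x,+y,-y)"""
    out={}
    for nm,ang in(("+x",0),("+y",90),("-x",180),("-y",270)):
        a=np.radians(ang+yaw);d=np.array([np.cos(a),np.sin(a)]);e=np.array([-d[1],d[0]]);r=[]
        h=half[0] if "x" in nm else half[1]
        s=np.arange(h-span,h+span,.0005)
        for o in offs:
            v=samp(n,im,[np.r_[c+d*k+e*o,z] for k in s]).astype(float)
            v=np.convolve(v,np.ones(3)/3,"same")[2:-2]
            i=np.flatnonzero((v[:-1]>=thr)&(v[1:]<thr))
            if len(i):r.append((o,s[2+i[0]]))
        r=np.array(r)
        if len(r)>2:
            m=np.median(r[:,1]);r=r[abs(r[:,1]-m)<.004];p=np.polyfit(r[:,0],r[:,1],1);out[nm]=(len(r),round(p[1]*1e3,2),round(np.degrees(p[0]),2))
    return out
def four(n,im,c,z,r0,r1):
    w=0
    for r in np.arange(r0,r1,.0005):
        th=np.radians(np.arange(0,360,2));v=samp(n,im,[(c[0]+r*np.cos(k),c[1]+r*np.sin(k),z) for k in th]).astype(float)
        w+=((v-v.mean())*np.exp(4j*th)).sum()/len(th)
    return np.degrees(np.angle(w))/4,abs(w)
E
python3 - <<'E'
from h import *
t=cv2.imread("pics/top0.png").min(2);s=cv2.imread("pics/side0.png").min(2)
o=np.arange(-.03,.031,.004)
for n,im in(("top",t),("side",s)):
    print(n,edge(n,im,np.array([.587,.334]),.045,1.7,(.045,.045),o,160))
    print(four(n,im,[.587,.334],.079,.008,.013))
c=np.array([.649,-.290])
for n,im in(("top",t),("side",s)):
  for dx in(-.003,0,.003):
    print(n,[tuple(np.round(four(n,im,c+[dx,dy],.046,.009,.015),1)) for dy in(-.003,0,.003)])
print(proj("side",[.649,-.29,.046]))
hs=s[100:150,225:275]
cv2.imwrite("pics/side_c.png",np.hstack([cv2.resize(cv2.imread("pics/side0.png")[y:y+55,x:x+60],None,fx=6,fy=6,interpolation=cv2.INTER_CUBIC) for x,y in((200,225),(230,105))]))
E
```

```text
Traceback (most recent call last):
  File "h.py", line 28, in edge
    v=samp(n,im,[np.r_[c+d*k+e*o,z] for k in s]).astype(float)
      ~~~~^^^^^^^^^^^^^^^^^^^^^^^^^^^^^^^^^^^^^^
  File "h.py", line 18, in samp
    uv=np.array([proj(n,p) for p in P],np.float32)
                 ~~~~^^^^^
  File "h.py", line 11, in proj
    p=viewer.camera_params(n);K=p["intrinsics"];T=p["pose"]
ValueError: time passes only in moves, steps and waits
```

Too many camera_params calls, so I'll cache them.

```bash
sed -i 's/viewer.camera_params(n)/CP(n)/; 2a import functools\nCP=functools.lru_cache(None)(lambda n:viewer.camera_params(n))' h.py
cat > m2.py <<'E'
from h import *
t=cv2.imread("pics/top0.png").min(2);s=cv2.imread("pics/side0.png").min(2)
o=np.arange(-.03,.031,.004)
for n,im in(("top",t),("side",s)):
    print(n,edge(n,im,np.array([.587,.334]),.045,1.7,(.045,.045),o,160))
    print(four(n,im,[.587,.334],.079,.008,.013))
c=np.array([.649,-.290])
for n,im in(("top",t),("side",s)):
  for dx in(-.003,0,.003):
    print(n,[tuple(np.round(four(n,im,c+[dx,dy],.046,.009,.015),1)) for dy in(-.003,0,.003)])
print(proj("side",[.649,-.29,.046]))
cv2.imwrite("pics/side_c.png",np.hstack([cv2.resize(cv2.imread("pics/side0.png")[y:y+55,x:x+60],None,fx=6,fy=6,interpolation=cv2.INTER_CUBIC) for x,y in((200,225),(230,105))]))
E
python3 m2.py
```

```text
top {'+x': (15, np.float64(43.73), np.float64(-0.87)), '+y': (16, np.float64(42.59), np.float64(-2.18)), '-x': (15, np.float64(41.78), np.float64(-3.25)), '-y': (15, np.float64(42.89), np.float64(-1.69))}
(np.float64(4.256418275117791), np.float64(223.78730034179412))
side {'+x': (7, np.float64(49.68), np.float64(-5.12)), '+y': (16, np.float64(50.22), np.float64(-0.94)), '-y': (6, np.float64(45.18), np.float64(5.12))}
(np.float64(-5.056042279591934), np.float64(63.86669888968462))
top [(np.float64(17.2), np.float64(36.3)), (np.float64(19.8), np.float64(143.9)), (np.float64(19.9), np.float64(124.2))]
top [(np.float64(20.0), np.float64(105.2)), (np.float64(19.8), np.float64(257.0)), (np.float64(19.5), np.float64(207.7))]
top [(np.float64(20.9), np.float64(52.8)), (np.float64(20.0), np.float64(160.3)), (np.float64(19.1), np.float64(102.3))]
side [(np.float64(-40.4), np.float64(23.4)), (np.float64(-39.2), np.float64(20.8)), (np.float64(-37.8), np.float64(19.1))]
side [(np.float64(-43.3), np.float64(14.2)), (np.float64(-40.7), np.float64(11.7)), (np.float64(-38.3), np.float64(11.5))]
side [(np.float64(12.9), np.float64(11.5)), (np.float64(11.4), np.float64(11.4)), (np.float64(11.6), np.float64(9.4))]
[227.93226656 139.88965561]
```

View pics/side_c.png

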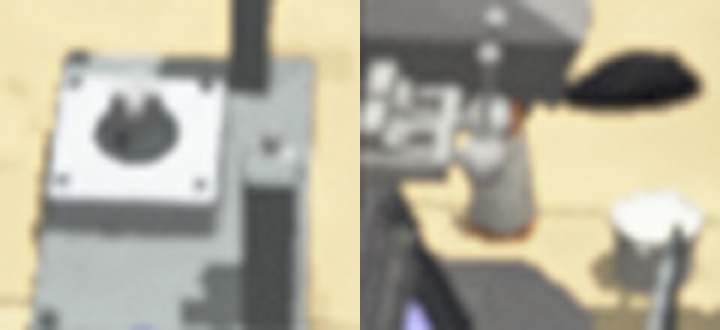

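The side crop shows the gearbox top's corners at about (211.7,237.5), (237.5,239.7), (235.8,259.2) and (208.3,257.8).

```bash
cat > m3.py <<'E'
from h import *
T=cv2.imread("pics/top0.png");t=T.min(2);S=cv2.imread("pics/side0.png");s=S.min(2)
q=[onz("side",p,.045) for p in((211.7,237.5),(237.5,239.7),(235.8,259.2),(208.3,257.8))]
print("side box",np.mean(q,0))
yaw=3.8;R=lambda a:np.array([[np.cos(a),-np.sin(a)],[np.sin(a),np.cos(a)]])
for dx in(-.002,0,.002,.004):print([round(four("top",t,[.587+dx,.334+dy],.079,.008,.0135)[1]) for dy in(-.004,-.002,0,.002,.004)])
# base plate: blue channel weak on table -> use saturation (table is yellowish)
sat=255-(T.max(2).astype(int)-T.min(2)).clip(0,255).astype(np.uint8)
f0=np.array([.588,.3338])-R(np.radians(yaw))@[.03,.005]
c=f0+R(np.radians(yaw))@[.0075,.012]
print("f0",f0,"base",edge("top",sat,c,.012,yaw,(.0725,.106),np.arange(-.06,.061,.004),222,.012))
ss=255-(S.max(2).astype(int)-S.min(2)).clip(0,255).astype(np.uint8)
print("side base",edge("side",ss,c,.012,yaw,(.0725,.106),np.arange(-.06,.061,.004),222,.012))
# knuckle ring, door
print(t[208:232,222:244])
E
python3 m3.py
```

```text
side box [0.5862   0.341125 0.045   ]
[4, 97, 148, 108, 28]
[61, 181, 244, 201, 83]
[67, 184, 243, 197, 74]
[22, 111, 151, 108, 14]
f0 [0.55839733 0.32682278] base {'+x': (31, np.float64(74.81), np.float64(-0.33)), '+y': (21, np.float64(106.0), np.float64(-0.14)), '-x': (31, np.float64(73.19), np.float64(0.13)), '-y': (31, np.float64(108.06), np.float64(0.23))}
side base {'+x': (31, np.float64(75.03), np.float64(0.27)), '+y': (25, np.float64(114.02), np.float64(-0.34)), '-x': (31, np.float64(69.47), np.float64(0.31)), '-y': (25, np.float64(101.24), np.float64(0.4))}
[[138 137 138 133 135 134 134 132 135 133  77  95 141 140 139 132  83  81
   85  84  82  81]
 [136 138 137 137 134 131 135 133 129  83  79  82  83  84  87  86  82  82
   85  84  85  86]
 [140 136 138 134 136 132 137 129  81  80  79  82  81  85  83  85  83  83
   87  85  89  86]
 [137 135 135 134 133 134 137 133  77  93 136  82  82  86  86  86  87  86
   85  76  67  63]
 [138 137 135 132 135 134 131  81  83  99 150 143 138  82  84  84  87  88
   84  72  72  69]
 [134 137 137 136 137 138 132  78  84  83  89  92  86  79  84 
[... 1005 characters left out ...]
3 123 125 125 139 134 125 122
  127 127 128 108]
 [134 132 134 133 132 133 131 132 134 129 136 132 117 124 134 134 123 126
  123 124 123 106]
 [131 133 131 137 135 133 134 132 132 132 129 129 120 118 117 120 120 125
  134 135 133 103]
 [131 135 134 132 135 131 132 130 129 132 132 133 128 116 120 118 124 132
  133 134 124  94]
 [134 135 135 134 132 133 127 131 131 133 132 132 135 132 130 132 133 133
  134 129 131 131]
 [138 135 135 135 130 131 129 125 130 132 133 133 131 126 126 126 131 129
  130 129 124 121]
 [137 135 137 133 135 131 129 129 124 127 130 127 125 122 123 121 121 125
  121 123 127 123]
 [136 138 136 139 135 131 128 125 130 128 128 124 123 123 121 122 124 125
  131 127 126 122]]
```

```bash
cat >> h.py <<'E'
def go(*targets):
    """each (x,y,z,yaw): shift in cm along present tool axes, turn about tool z"""
    s=arm.sense();p=s["eef_pos"];y0=s["eef_rot"][2];a=np.radians(y0)
    for q in targets:
        d=np.array(q[:3])-p
        turn=-((q[3]-y0+180)%360-180)
        sh=100*np.array([d[0]*np.cos(a)+d[1]*np.sin(a),d[0]*np.sin(a)-d[1]*np.cos(a),-d[2]])
        print(sh.round(2).tolist(),round(turn,2))
def st():
    s=arm.sense();print(round(s["time"],2),s["eef_pos"].round(4),s["eef_rot"].round(2),s["contact_force"].round(1),s["ft_torque"].round(2),round(s["finger_gap"],4),round(s["grasp_force"],1),s["joint_pos"].round(1))
E
python3 -c "
from h import *
go((.45,-.40,.239,30),(.649,-.2895,.11,64.8),(.649,-.2895,.018,64.8))
for n,p in (('top',(219,190)),('top',(341,190)),('top',(280,202))): print(onz(n,p,.066))
print('cone',onz('top',(374,187),0),'knuckle',onz('top',(230.6,218.6),.118))
"
```

```text
[33.76, -5.13, -0.08] -15.75
[55.77, -10.94, 12.82] -50.55
[55.77, -10.94, 22.02] -50.55
[0.5013 0.1858 0.066 ]
[ 0.5123 -0.223   0.066 ]
[ 0.4666 -0.0183  0.066 ]
cone [ 0.5342 -0.3578  0.    ] knuckle [0.4053 0.1426 0.118 ]
```

Emit:
send_rows --plan '[[[33.8,-5.1,-0.1],-30],[[33.8,-5.1,-0.1],-50.5],[[33.8,-5.1,-0.1],-50.5],[[33.8,-5.1,-0.1],-50.5],[[33.8,-5.1,-0.1],-50.5],[[33.8,-5.1,-0.1],-50.5],[[55.8,-10.9,0],-50.5],[[55.8,-10.9,6],-50.5],[[55.8,-10.9,6],-50.5],[[55.8,-10.9,12.8],-50.5],[[55.8,-10.9,12.8],-50.5],[[55.8,-10.9,12.8],-50.5],[[55.8,-10.9,12.8],-50.5],[[55.8,-10.9,12.8],-50.5],[[55.8,-10.9,12.8],-50.5],[[55.8,-10.9,12.8],-50.5]]' --gripper 1 --newtons 30

```text
time: 1.7
eef_pos: [0.6488, -0.2915, 0.1128]
eef_rot: [179.8, 0.0, 64.7]
contact_force: [-0.6, -0.7, -0.7]
finger_gap: 0.0883
grasp_force: 0.0
```

```bash
python3 -c "
from h import *
st();go((.649,-.2895,.018,64.8))
crop('side',200,80,300,155,6,'pics/s1.png')"
```

```text
1.7 [ 0.6488 -0.2915  0.1128] [1.7985e+02 3.0000e-02 6.4660e+01] [-0.6 -0.7 -0.7] [-0.04 -0.03 -0.02] 0.0883 0.0 [-33.7  43.6  55.4  -0.   80.9  -8.4]
[0.19, -0.07, 9.48] -0.14
```

View pics/s1.png

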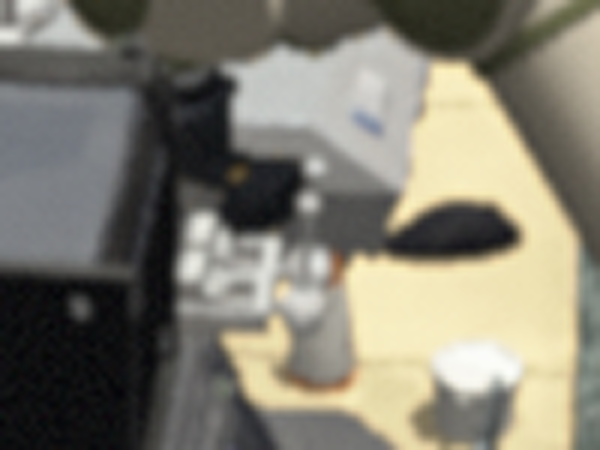

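The arm hides the gear in this side view, where the tub is at crop (475,370) and the cone at (320,350). I'll centre the gear by gripping it twice, at crossed yaws.

Emit:
send_rows --plan '[[[0.2,-0.2,4],0],[[0.2,-0.2,8],0],[[0.2,-0.2,9.5],0],[[0.2,-0.2,9.5],0],[[0.2,-0.2,9.5],0]]'

```text
time: 2.25
eef_pos: [0.6491, -0.2882, 0.0179]
eef_rot: [179.8, 0.0, 64.7]
contact_force: [-0.0, 0.8, 1.0]
finger_gap: 0.0881
grasp_force: 0.0
```

Emit:
send_rows --plan '[[[0,0,0],0],[[0,0,0],0],[[0,0,0],0],[[0,0,0],0],[[0,0,0],0],[[0,0,0],0],[[0,0,0],0]]' --gripper 0 --newtons 10

```text
time: 2.95
eef_pos: [0.6486, -0.2874, 0.0158]
eef_rot: [180.0, -0.0, 64.8]
contact_force: [0.4, -0.3, 0.1]
finger_gap: 0.0408
grasp_force: 10.0
```

```bash
python3 -c "
from h import *
st()"
```

```text
2.95 [ 0.6486 -0.2874  0.0158] [179.98  -0.    64.76] [ 0.4 -0.3  0.1] [-0.09 -0.17  0.03] 0.0408 10.0 [-33.4  49.   61.    0.   70.   -8.2]
```

Emit:
send_rows --plan '[[[0,0,0],0],[[0,0,0],0],[[0,0,0],0],[[0,0,-0.2],0],[[0,0,-0.2],8],[[0,0,-0.2],16],[[0,0,-0.2],24],[[0,0,-0.2],32],[[0,0,-0.2],40],[[0,0,-0.2],48],[[0,0,-0.2],56],[[0,0,-0.2],64],[[0,0,-0.2],72],[[0,0,-0.2],80],[[0,0,-0.2],88],[[0,0,-0.2],90],[[0,0,-0.2],90],[[0,0,-0.2],90]]' --gripper 1

```text
time: 4.75
eef_pos: [0.6485, -0.2873, 0.0179]
eef_rot: [180.0, -0.0, -25.2]
contact_force: [0.4, 0.2, 0.2]
finger_gap: 0.0883
grasp_force: 0.0
```

Emit:
send_rows --plan '[[[0,0,0],0],[[0,0,0],0],[[0,0,0],0],[[0,0,0],0],[[0,0,0],0],[[0,0,0],0],[[0,0,0],0]]' --gripper 0 --newtons 10

```text
time: 5.45
eef_pos: [0.6484, -0.2873, 0.0177]
eef_rot: [-180.0, 0.0, -25.2]
contact_force: [-0.5, -0.6, -0.1]
finger_gap: 0.042
grasp_force: 10.0
```

```bash
python3 -c "
from h import *
st();go((.45,-.18,.25,20))"
```

```text
5.45 [ 0.6484 -0.2873  0.0177] [-1.800e+02  1.000e-02 -2.524e+01] [-0.5 -0.6 -0.1] [ 0.04 -0.03 -0.01] 0.042 10.0 [-33.4  48.8  61.    0.   70.2  81.8]
[-22.53, -1.25, -23.23] -45.24
```

Emit:
send_rows --plan '[[[0,0,0],0],[[0,0,0],0],[[0,0,0],0],[[0,0,-5],0],[[0,0,-10],0],[[0,0,-15],0],[[-3,0,-20],0],[[-8,-1,-22],0],[[-13,-1,-22],-5],[[-18,-1,-22],-10],[[-22,-1,-22],-15],[[-24,-1,-22],-15],[[-24,-1,-22],-15]]' --gripper 1

```text
time: 6.75
eef_pos: [0.4339, -0.1748, 0.2386]
eef_rot: [180.0, -0.0, -10.3]
contact_force: [0.7, -0.4, 0.5]
finger_gap: 0.0883
grasp_force: 0.0
```

```bash
cat > m4.py <<'E'
from h import *
st()
T=viewer.read_camera("top");cv2.imwrite("pics/t2.png",T);T0=cv2.imread("pics/top0.png")
def fit(T):
    b=T[141:167,343:369].astype(int);m=((b.min(2)>120)&(b.max(2)-b.min(2)<40)).astype(np.uint8)
    n,l,s,_=cv2.connectedComponentsWithStats(m);m=(l==1+np.argmax(s[1:,4])).astype(np.uint8)
    c,_=cv2.findContours(m,cv2.RETR_EXTERNAL,cv2.CHAIN_APPROX_NONE)
    e=cv2.fitEllipse(c[0]+[343,141]);return onz("top",e[0],.014),e
t=T.min(2)
for X in(T0,T):
    print(fit(X))
    best=max((four("top",X.min(2),[.649+dx,-.289+dy],.046,.009,.015)[::-1]+(dx,dy)) for dx in np.arange(-.005,.006,.001) for dy in np.arange(-.005,.006,.001));print(best)
E
python3 m4.py
```

```text
6.75 [ 0.4339 -0.1748  0.2386] [ 1.7998e+02 -4.0000e-02 -1.0250e+01] [ 0.7 -0.4  0.5] [ 0.03  0.02 -0.04] 0.0883 0.0 [-36.5  13.5  86.7  -0.   79.7  63.8]
(array([ 0.6491, -0.2901,  0.014 ]), ((355.94805908203125, 153.8163604736328), (19.606563568115234, 20.270444869995117), 130.1961669921875))
(np.float64(265.18171209009176), np.float64(19.81450616792229), np.float64(0.0), np.float64(0.0))
(array([ 0.6477, -0.2891,  0.014 ]), ((355.6812744140625, 154.21524047851562), (19.711957931518555, 20.47766876220703), 115.87940216064453))
(np.float64(267.28804005766875), np.float64(19.821880311570848), np.float64(-0.002), np.float64(0.001))
```

Gripping the gear on known centres shows that the top camera reads about (-1.0,-1.3) mm off. Now I'll pick up the gear.

```bash
python3 -c "
from h import *
go((.6484,-.2873,.11,64.8),(.6484,-.2873,.018,64.8))"
```

```text
[22.95, 7.17, 12.85] -75.07
[22.95, 7.17, 22.05] -75.07
```

Emit:
send_rows --plan '[[[4,2,-1],-8],[[8,3,-1],-16],[[12,4,-1],-24],[[16,5,-1],-32],[[20,6,-1],-40],[[22.95,7.17,1],-48],[[22.95,7.17,4],-56],[[22.95,7.17,8],-64],[[22.95,7.17,12],-72],[[22.95,7.17,14],-75.1],[[22.95,7.17,14],-75.1],[[22.95,7.17,14],-75.1],[[22.95,7.17,18],-75.1],[[22.95,7.17,22],-75.1],[[22.95,7.17,22],-75.1],[[22.95,7.17,22],-75.1],[[22.95,7.17,22],-75.1]]'

```text
time: 8.5
eef_pos: [0.6502, -0.2882, 0.0211]
eef_rot: [179.7, 0.0, 64.8]
contact_force: [0.5, 0.1, 0.1]
finger_gap: 0.0879
grasp_force: 0.0
```

Emit:
send_rows --plan '[[[0,0,0],0],[[0,0,0],0],[[0,0,0],0],[[0,0,0],0],[[0,0,0],0],[[0,0,0],0],[[0,0,0],0]]' --gripper 0 --newtons 40

```text
time: 9.2
eef_pos: [0.6487, -0.2873, 0.0177]
eef_rot: [-180.0, -0.0, 64.9]
contact_force: [-0.5, -0.2, 0.5]
finger_gap: 0.0405
grasp_force: 40.0
```

```bash
python3 -c "
from h import *
st();go((.42,-.22,.27,64.8),(.42,.25,.27,93.8),(.5893,.3348,.15,93.8))"
```

```text
9.2 [ 0.6487 -0.2873  0.0177] [-179.99   -0.     64.86] [-0.5 -0.2  0.5] [-0.03 -0.   -0.01] 0.0405 40.0 [-33.4  48.9  60.9   0.   70.2  -8.3]
[-3.63, -23.56, -25.23] 0.06
[38.92, -43.53, -25.23] -28.94
[53.79, -31.81, -13.23] -28.94
```

Emit:
send_rows --plan '[[[0,0,-5],0],[[0,0,-10],0],[[0,0,-15],0],[[-1,-4,-19],0],[[-2,-8.5,-22],0],[[-3,-13.5,-25],0],[[-3.6,-18.5,-25],0],[[-3.6,-23.5,-25],0],[[1,-25,-25],-4],[[6,-27,-25],-8],[[11,-29.5,-25],-12],[[15.5,-32,-25],-16],[[20,-34,-25],-20],[[24.5,-36.5,-25],-24],[[29,-39,-25],-28],[[33.5,-41,-25],-28.9],[[38,-43,-25],-28.9],[[42,-41,-25],-28.9],[[46,-38,-25],-28.9],[[50,-35,-25],-28.9]]'

```text
time: 11.2
eef_pos: [0.5384, 0.3125, 0.2676]
eef_rot: [-180.0, 0.0, 93.9]
contact_force: [1.4, 0.7, -1.3]
finger_gap: 0.0408
grasp_force: 40.0
```

```bash
python3 -c "
from h import *
st();go((.5893,.3348,.27,93.8),(.5893,.3348,.13,93.8))"
```

```text
11.2 [0.5384 0.3125 0.2676] [-1.7998e+02  1.0000e-02  9.3870e+01] [ 1.4  0.7 -1.3] [-0.03 -0.11  0.04] 0.0408 40.0 [19.3 28.4 58.6  0.  93.  15.4]
[1.88, 5.23, -0.24] 0.07
[1.88, 5.23, 13.76] 0.07
```

Emit:
send_rows --plan '[[[1.9,4.5,0],0],[[1.9,5.2,2],0],[[1.9,5.2,6],0],[[1.9,5.2,10],0],[[1.9,5.2,13.8],0],[[1.9,5.2,13.8],0],[[1.9,5.2,13.8],0],[[1.9,5.2,13.8],0]]'

```text
time: 12.0
eef_pos: [0.5895, 0.3333, 0.1324]
eef_rot: [179.8, -0.1, 93.8]
contact_force: [0.1, 0.1, -1.6]
finger_gap: 0.0407
grasp_force: 40.0
```

```bash
python3 -c "
from h import *
st()
crop('side',185,195,285,270,6,'pics/s3.png')
p=arm.sense()['eef_pos'];print(proj('side',[p[0],p[1],.079]),proj('side',[p[0],p[1],p[2]-.0177]),proj('side',[p[0],p[1],p[2]-.0037]))"
```

```text
12.0 [0.5895 0.3333 0.1324] [ 1.7976e+02 -7.0000e-02  9.3760e+01] [ 0.1  0.1 -1.6] [-0.09 -0.1  -0.01] 0.0407 40.0 [19.5 39.2 61.1  0.  79.5 15.7]
[222.45913124 239.07815277] [222.23591012 231.03295866] [222.14679805 227.81739113]
```

View pics/s3.png

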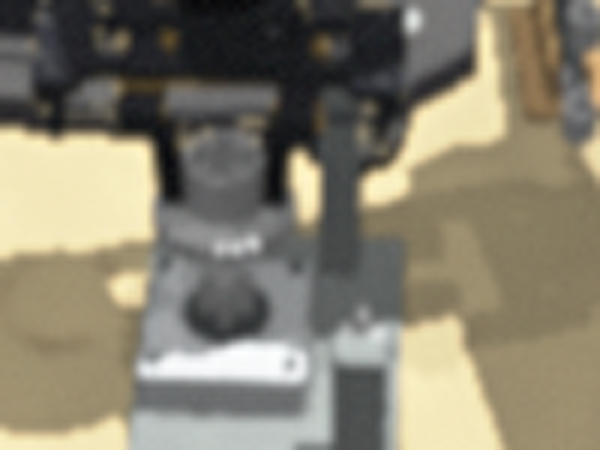

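In this crop the gear flange spans columns 157–298 (centre about 228), with its lower rim at row 257. The collar spans 188–268 (centre 228), so x matches. Next I'll check y by comparing predicted rows.

```bash
python3 -c "
from h import *
x,y,z=.5895,.3342,.131
s=cv2.imread('pics/s3.png_full.png').min(2)
print(s[232:262,218:228])
for X in ([x,y+.039,z-.0177],[x,y+.039,z-.0037],[x,y+.024,.05],[x,y-.024,.05],[x,y+.045,.045]):print(proj('side',X).round(2))
st()"
```

```text
[[134 127 122 121 120 115 110 112 117 122]
 [146 142 141 140 138 135 126 126 136 136]
 [146 145 148 154 153 150 147 151 168 170]
 [139 141 155 176 173 174 180 178 194 194]
 [122 126 152 184 179 182 191 173 167 169]
 [104 106 129 152 143 144 152 137 123 126]
 [105 103 109 115 108 106 113 112 112 114]
 [115 109 110 109 108 107 106 111 119 125]
 [118 109 109 114 115 113 109 108 112 126]
 [111 103 105 112 116 112 102 101 106 121]
 [102  93  97 108 112 106  98  94  98 108]
 [ 93  93  97 101 102  99  97  91  89  88]
 [ 85  91  95  97  98  91  93  92  87  76]
 [ 83  89  91  91  92  91  90  93  86  69]
 [ 75  81  84  87  90  87  86  86  82  68]
 [ 64  67  69  80  87  82  74  72  68  61]
 [ 53  53  60  73  82  75  63  58  56  53]
 [ 56  51  54  68  72  67  54  52  50  58]
 [ 76  62  55  56  58  60  58  66  74  81]
 [115  94  80  71  79  97 112 128 139 139]
 [146 136 134 135 147 178 198 211 219 214]
 [171 183 201 211 225 241 247 248 248 246]
 [219 228 241 245 247 249 250 250 250 249]
 [243 244 248 248 247 248 248 248 248 248]
 [247 246 247 246 245 246 246 247 247 248]
 [228 231 231 229 228 229 232 233 234 235]
 [164 167 170 168 167 172 174 178 181 187]
 [119 118 119 121 121 124 123 125 129 130]
 [108 108 107 110 109 110 111 109 111 111]
 [105 107 108 109 107 108 106 108 110 109]]
[220.53 240.28]
[220.43 237.05]
[221.59 251.  ]
[223.53 240.41]
[220.75 256.87]
12.05 [0.5894 0.3333 0.1324] [ 1.7976e+02 -7.0000e-02  9.3760e+01] [-0.2 -0.3 -2.3] [-0.05 -0.06 -0.05] 0.0409 40.0 [19.5 39.1 61.2  0.  79.4 15.7]
```

Top and side disagree on y by a few mm (about 0.335 against 0.339). I'll start at 0.337 and feel for the spindle.

```bash
python3 -c "
from h import *
go((.5893,.337,.102,93.8),(.5893,.337,.095,93.8))"
```

```text
[0.37, 0.01, 3.04] -0.04
[0.37, 0.01, 3.74] -0.04
```

Emit:
send_rows --plan '[[[0.35,0,1.5],0],[[0.35,0,2.5],0],[[0.35,0,3],0],[[0.35,0,3],0],[[0.35,0,3],0],[[0.35,0,3],0]]'

```text
time: 12.65
eef_pos: [0.5885, 0.3364, 0.1002]
eef_rot: [180.0, -0.0, 93.8]
contact_force: [-0.4, -0.5, -2.4]
finger_gap: 0.0407
grasp_force: 40.0
```

Emit:
send_rows --plan '[[[0,0,0.3],0],[[0,0,0.5],0],[[0,0,0.7],0],[[0,0,0.9],0]]'

```text
time: 13.05
eef_pos: [0.5883, 0.3362, 0.0906]
eef_rot: [180.0, 0.0, 93.8]
contact_force: [-0.5, -1.2, -2.1]
finger_gap: 0.0407
grasp_force: 40.0
```

```bash
python3 -c "
from h import *
st();go((.5893,.337,.095,93.8))"
```

```text
13.05 [0.5883 0.3362 0.0906] [1.7999e+02 2.0000e-02 9.3750e+01] [-0.5 -1.2 -2.1] [-0.26 -0.2   0.03] 0.0407 40.0 [19.8 41.5 63.7 -0.  74.8 16. ]
[0.07, 0.1, -0.44] -0.05
```

No force with the gear already 6 mm below the spindle top, so it has entered. I'll continue down.

Emit:
send_rows --plan '[[[0,0,0.4],0],[[0,0,0.8],0],[[0,0,1.2],0],[[0,0,1.5],0]]'

```text
time: 13.45
eef_pos: [0.5884, 0.3361, 0.0753]
eef_rot: [-180.0, 0.0, 93.7]
contact_force: [1.4, -2.9, -0.9]
finger_gap: 0.0408
grasp_force: 40.0
```

Emit:
send_rows --plan '[[[0,0,0.3],0],[[0,0,0.6],0],[[0,0,0.8],0],[[0,0,0.8],0]]'

```text
time: 13.85
eef_pos: [0.5884, 0.3361, 0.0677]
eef_rot: [180.0, 0.0, 93.7]
contact_force: [1.8, -4.5, -1.6]
finger_gap: 0.0409
grasp_force: 40.0
```

```bash
python3 -c "
from h import *
st()"
```

```text
13.85 [0.5884 0.3361 0.0677] [1.7999e+02 2.0000e-02 9.3750e+01] [ 1.8 -4.5 -1.6] [-0.76 -0.41  0.01] 0.0409 40.0 [19.8 42.9 65.1 -0.  72.1 16. ]
```

Emit:
send_rows --plan '[[[-0.1,-0.05,0.2],0],[[-0.1,-0.05,0.2],0]]'

```text
time: 14.05
eef_pos: [0.5884, 0.3361, 0.0677]
eef_rot: [179.8, -0.1, 93.8]
contact_force: [-0.0, -2.5, 8.4]
finger_gap: 0.0405
grasp_force: 40.0
```

```bash
python3 -c "
from h import *
st()"
```

```text
14.05 [0.5884 0.3361 0.0677] [ 1.7983e+02 -1.1000e-01  9.3760e+01] [-0.  -2.5  8.4] [-0.4   0.16  0.02] 0.0405 40.0 [19.7 42.8 65.3  0.1 71.8 15.9]
```

Seated: 8 N upward with no further travel. I'll release and lift, then measure the door.

Emit:
send_rows --plan '[[[0,0,0],0],[[0,0,0],0],[[0,0,0],0],[[0,0,0],0],[[0,0,-4],0],[[0,0,-9],0],[[0,0,-14],0],[[0,0,-18],0],[[0,4,-18],0],[[0,-4,-18],0],[[0,-8,-18],0],[[0,-12,-18],0],[[0,-16,-18],0],[[0,-20,-18],0],[[-4,-20,-18],0],[[-8,-20,-18],0]]' --gripper 1

```text
time: 15.65
eef_pos: [0.3921, 0.2423, 0.246]
eef_rot: [180.0, -0.0, 94.0]
contact_force: [1.3, -0.3, -0.3]
finger_gap: 0.0881
grasp_force: 0.0
```

```bash
cat > m5.py <<'E'
from h import *
st()
T0=cv2.imread("pics/top0.png");t=T0.min(2).astype(np.float32)
T2=viewer.read_camera("top");cv2.imwrite("pics/t3.png",T2)
th=np.radians(np.arange(0,360,6))
def ring(c,z,r):return samp("top",t,[(c[0]+r*np.cos(k),c[1]+r*np.sin(k),z) for k in th])
best=[]
for x in np.arange(.395,.4151,.001):
    for y in np.arange(.132,.1521,.001):
        v=np.r_[ring((x,y),.118,.0075),ring((x,y),.118,.0095)].clip(0,190).mean()-.5*ring((x,y),.118,.003).mean()-.5*np.median(ring((x,y),.118,.0135))
        best.append((v,x,y))
best.sort(reverse=True);print(np.round(best[:5],4))
# panel top edge: samples along the panel
c=np.array(best[0][1:])
sat=(T0.max(2).astype(int)-T0.min(2)).astype(np.float32)
pts=[]
for u in np.arange(.025,.148,.004):
    xs=np.arange(-.02,.03,.0005)+c[0]+u*.13
    v=samp("top",sat,[(x,c[1]-u,.134) for x in xs]); b=samp("top",t,[(x,c[1]-u,.134) for x in xs])
    m=(v<25)&(b>95)
    if m.any(): pts.append((u,xs[m].min(),xs[m].max()))
p=np.array(pts);print(p.round(4)[::3])
for k in(1,2):print(np.degrees(np.arctan(np.polyfit(p[:,0],p[:,k],1)[0])))
E
python3 m5.py
```

```text
15.65 [0.3921 0.2423 0.246 ] [ 1.7996e+02 -2.0000e-02  9.3970e+01] [ 1.3 -0.3 -0.3] [ 0.01 -0.06  0.02] 0.0881 0.0 [16.9 12.5 86.8  0.  80.6 13. ]
[[60.2353  0.404   0.145 ]
 [59.0953  0.404   0.146 ]
 [57.5937  0.405   0.145 ]
 [56.1627  0.404   0.144 ]
 [55.6552  0.405   0.146 ]]
[[0.025  0.3988 0.4122]
 [0.037  0.4003 0.4128]
 [0.049  0.4084 0.4154]
 [0.061  0.4084 0.4159]
 [0.073  0.412  0.419 ]
 [0.085  0.412  0.42  ]
 [0.097  0.4161 0.4226]
 [0.109  0.4162 0.4237]
 [0.121  0.4197 0.4262]
 [0.133  0.4088 0.4273]
 [0.145  0.4214 0.4298]]
8.344833941263804
8.768426077797631
```

```bash
python3 -c "
from h import *
go((.4172,.0672,.20,98.8),(.4172,.0672,.10,98.8))
T=cv2.imread('pics/t3.png');f=lambda a,x0,y0,x1,y1,k:cv2.resize(a[y0:y1,x0:x1],None,fx=k,fy=k,interpolation=cv2.INTER_CUBIC)
S=viewer.read_camera('side');cv2.imwrite('pics/s4.png',np.hstack([f(T,140,140,205,205,6),f(S,195,210,255,275,6)]))"
```

```text
[-17.19, 1.31, 4.59] -5.05
[-17.19, 1.31, 14.59] -5.05
```

View pics/s4.png

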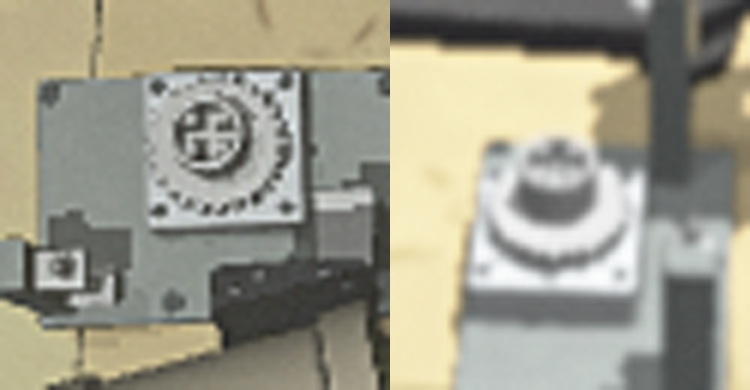

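The gear sits flat on the spindle: in the top half it is at crop (210,140) with the cross inside the bore, and the upper pin is at (63,265). Now the door.

Emit:
send_rows --plan '[[[-4,0.5,0],-2],[[-8.5,0.8,0],-5],[[-13,1.1,2],-5],[[-17.2,1.3,4],-5],[[-17.2,1.3,4.6],-5],[[-17.2,1.3,4.6],-5],[[-17.2,1.3,4.6],-5],[[-17.2,1.3,8.6],-5],[[-17.2,1.3,12],-5],[[-17.2,1.3,14.6],-5],[[-17.2,1.3,14.6],-5],[[-17.2,1.3,14.6],-5]]'

```text
time: 16.95
eef_pos: [0.4183, 0.0725, 0.1007]
eef_rot: [179.9, 0.0, 98.9]
contact_force: [0.4, 0.8, 0.8]
finger_gap: 0.0882
grasp_force: 0.0
```

Emit:
send_rows --plan '[[[0,0,0],0],[[0,0,0],0],[[0,0,0],0],[[0,0,0],0],[[0,0,0],0],[[0,0,0],0],[[0,0,0],0],[[0,0,0],0],[[0,0,0],0],[[0,0,0],0]]' --gripper 0 --newtons 50

```text
time: 17.95
eef_pos: [0.4177, 0.0716, 0.0997]
eef_rot: [-180.0, -0.0, 98.8]
contact_force: [0.2, -0.8, 0.8]
finger_gap: 0.0103
grasp_force: 0.5
```

```bash
python3 -c "
from h import *
st()"
```

```text
17.95 [0.4177 0.0716 0.0997] [-179.99   -0.     98.75] [ 0.2 -0.8  0.8] [-0.06  0.01  0.01] 0.0103 0.5 [ -6.4  19.6 105.6   0.   54.8 -15.1]
```

Emit:
send_rows --plan '[[[0,0,0],0],[[0,0,0],0],[[0,0,0],0]]'

```text
time: 18.25
eef_pos: [0.4177, 0.0716, 0.0997]
eef_rot: [-180.0, -0.0, 98.8]
contact_force: [-0.2, -0.6, 0.8]
finger_gap: 0.0072
grasp_force: 50.0
```

```bash
python3 -c "
from h import *
st()"
```

```text
18.25 [0.4177 0.0716 0.0997] [-180.     -0.     98.76] [-0.2 -0.6  0.8] [-0.04 -0.14  0.05] 0.0072 50.0 [ -6.4  19.6 105.6   0.   54.8 -15.1]
```

```bash
python3 -c "
from h import *
go((.40,.0716,.25,98.76),(.3762,.3826,.25,13.8),(.3762,.3826,.1412,13.8))
print(onz('top',(150.5,184.2),.127),onz('top',(130,171),.066))"
```

```text
[0.27, -1.75, -15.03] -0.0
[31.37, 0.63, -15.03] 84.96
[31.37, 0.63, -4.15] 84.96
[0.5071 0.3984 0.127 ] [0.557  0.4835 0.066 ]
```

Emit:
send_rows --plan '[[[0,0,-4],0],[[0,0,-8],0],[[0,0,-12],0],[[0,-1,-15],0],[[4,-1.7,-15],4],[[8,-1.7,-15],12],[[12,-1.5,-15],20],[[16,-1,-15],28],[[20,-0.5,-15],36],[[24,0,-15],44],[[28,0.6,-15],52],[[31.4,0.6,-15],60],[[31.4,0.6,-15],68],[[31.4,0.6,-15],76],[[31.4,0.6,-15],85],[[31.4,0.6,-11],85],[[31.4,0.6,-7],85],[[31.4,0.6,-4.2],85],[[31.4,0.6,-4.2],85],[[31.4,0.6,-4.2],85]]'

```text
time: 20.25
eef_pos: [0.3761, 0.3831, 0.1424]
eef_rot: [-180.0, -0.0, 13.8]
contact_force: [0.7, 0.1, -1.3]
finger_gap: 0.0079
grasp_force: 50.0
```

Emit:
send_rows --plan '[[[0,0,0],0],[[0,0,0],0],[[0,0,0],0]]'

```text
time: 20.55
eef_pos: [0.3762, 0.3831, 0.1428]
eef_rot: [-180.0, -0.1, 13.8]
contact_force: [-0.1, 0.3, -1.5]
finger_gap: 0.0074
grasp_force: 50.0
```

```bash
python3 -c "
from h import *
st()
T=viewer.read_camera('top');S=viewer.read_camera('side');cv2.imwrite('pics/t5.png',T);cv2.imwrite('pics/s5.png',S)
f=lambda a,x0,y0,x1,y1,k:cv2.resize(a[y0:y1,x0:x1],None,fx=k,fy=k,interpolation=cv2.INTER_CUBIC)
cv2.imwrite('pics/v5.png',np.hstack([f(T,130,165,180,225,8),f(S,220,215,270,275,8)]))
s=arm.sense();p=s['eef_pos'];a=np.radians(s['eef_rot'][2]-90);ax=p[:2]+.0756*np.array([-np.sin(a),np.cos(a)]);print('axis',ax)
z=p[2]-.0757+.094
print(proj('top',[*ax,z]),proj('side',[*ax,z]),'pin',proj('top',[.5095,.4046,.127]),proj('side',[.5095,.4046,.127]))
"
```

```text
20.55 [0.3762 0.3831 0.1428] [-1.7996e+02 -1.0000e-01  1.3760e+01] [-0.1  0.3 -1.5] [-0.01 -0.02  0.01] 0.0074 50.0 [ 32.9  25.6  85.3   0.   69.  109.1]
axis [0.44944659 0.40096366]
[145.99028362 201.45238703] [265.54014654 239.02567822] pin [148.57252869 183.3873275 ] [245.27227238 246.33903769]
```

View pics/v5.png

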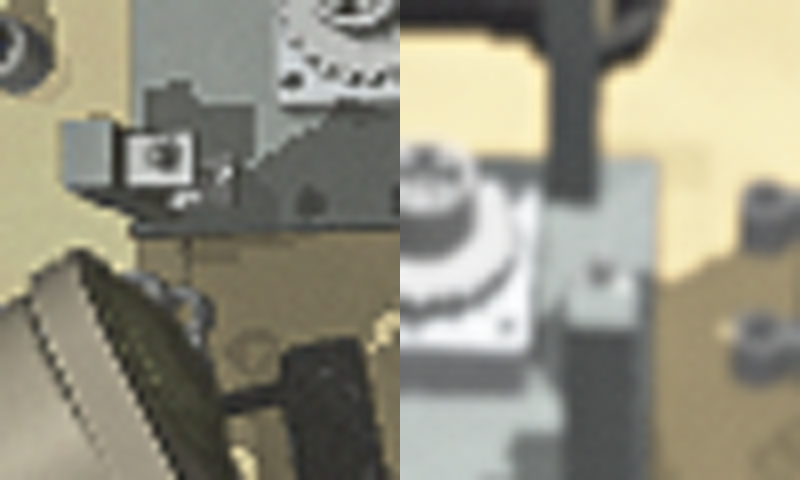

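The top half of the crop shows the upper bracket as a white square at (158,160) with its pin at (163,155). The side half shows the upper bracket at (602,293), the pin at (602,275), and the door's knuckles at (772,193) and (765,325).

```bash
python3 -c "
from h import *
T=cv2.imread('pics/t5.png').min(2);S=cv2.imread('pics/s5.png').min(2)
print(T[177:192,140:158]);print(S[242:260,236:254]);print(S[233:246,258:274])
print('br side',onz('side',(244.3,251.5),.106),'br top',onz('top',(149.4,184.6),.106)+[.001,.0013,0])
a=np.radians(3.8);R=np.array([[np.cos(a),-np.sin(a)],[np.sin(a),np.cos(a)]])
print('expected',np.array([.5597,.3278])+R@[-.045,.0825])
for z in(.106,.127):print(proj('top',[.5085,.4033,z]),proj('side',[.5095,.4046,z]))
"
```

```text
[[143 144 144 142 143 141 124 144  81  89  94  91  94  89 102 152 150 146]
 [145 146 145 147 146 143 123 146  86  93  96  94  93  92  90  93  95  92]
 [141 104 103 112 150 147 129 145  85  91  94  93  92  91  92  88  88  96]
 [143 137 144 143  73 129 132 145  83  87  91  89  90  87  93  95  92  92]
 [137 138 142 147  41  50  68  95  65  76  95 104 123 129  79  95  91  95]
 [139 139 145 152  40  75 175 192 189 157 158 126 199 196  71  93  91  91]
 [137 140 145 150  36  74 176 185 151 111  78  89 131 198  67  96  90  91]
 [137 140 144 153  37  73 180 185 133 149  80  67 124 203  70  96  99 105]
 [140 143 144 145  37  76 177 188 147 106  70  70 149 200  75 108 120 115]
 [142 143 151 144  41  78 177 192 189 186 139 140 179 201  67  70  83 135]
 [149 151 156 150  45  83 189 206 209 210 212 208 209 206  76  91  82 154]
 [ 98  88  93  78  53  57  95  83  78  86  80  80 103 101  86  85  95 105]
 [ 71  57  63  62  65  68  62  51  51  51  51  94 180 180 178 100 102 104]
 [149 121  71  53  62  63  65  68  64  58  62 131 195 108 111  86  87  97]
 [152 152 151 151 125  78  58  63  68  68  63  59 
[... 1754 characters left out ...]
158 165 150 112  85  80]
 [185 189 189 181 161 134 112 101 104 122 139 146 138 115 100 100]
 [188 189 188 179 151 131 116 111 113 123 131 127 124 116 113 117]
 [188 188 190 177 141 123 122 120 122 122 114 107 105 103 107 106]
 [189 190 190 173 129 106 108 110 110 107  99  95  94  98  98  99]
 [188 190 191 173 125  94  96  99  97  95  92  95  95  96  96  97]
 [189 189 189 168 124  95  94  95  97  93  94  97  96  93  91  89]
 [186 184 182 158 118  96  98  98  97  94  98 103  96  87  82  77]]
br side [0.5121 0.4063 0.106 ] br top [0.5093 0.4082 0.106 ]
expected [0.50933134 0.4071363 ]
[150.54474847 184.56264913] [245.20738169 251.17241924]
[148.96793291 183.71202152] [245.27227238 246.33903769]
```

```bash
python3 -c "
from h import *
go((.4373,.3866,.1420,13.8),(.4373,.3866,.1097,13.8))"
```

```text
[6.04, 1.11, 0.03] -0.04
[6.04, 1.11, 3.26] -0.04
```

Emit:
send_rows --plan '[[[1.5,0.3,0],0],[[3,0.5,0],0],[[4.5,0.8,0],0],[[5.5,1,0],0],[[6.05,1.1,0],0],[[6.05,1.1,0],0],[[6.05,1.1,0],0],[[6.05,1.1,0],0]]'

```text
time: 21.45
eef_pos: [0.4367, 0.3866, 0.1418]
eef_rot: [-180.0, 0.0, 13.8]
contact_force: [-0.4, 0.7, -1.4]
finger_gap: 0.0074
grasp_force: 50.0
```

```bash
python3 -c "
from h import *
st();go((.4373,.3866,.1297,13.8))"
```

```text
21.45 [0.4367 0.3866 0.1418] [-1.800e+02  1.000e-02  1.378e+01] [-0.4  0.7 -1.4] [0.02 0.01 0.04] 0.0074 50.0 [ 29.9  29.9  77.6   0.   72.5 106.1]
[0.06, 0.02, 1.21] -0.02
```

Emit:
send_rows --plan '[[[0.03,0,0.5],0],[[0.03,0,0.9],0],[[0.03,0,1.2],0],[[0.03,0,1.4],0],[[0.03,0,1.6],0]]'

```text
time: 21.95
eef_pos: [0.4375, 0.3867, 0.1255]
eef_rot: [180.0, 0.0, 13.8]
contact_force: [-0.2, 0.4, -1.5]
finger_gap: 0.0077
grasp_force: 50.0
```

```bash
python3 -c "
from h import *
st()"
```

```text
21.95 [0.4375 0.3867 0.1255] [1.800e+02 1.000e-02 1.375e+01] [-0.2  0.4 -1.5] [-0.04  0.02 -0.02] 0.0077 50.0 [ 29.9  31.   78.7   0.   70.3 106.1]
```

Emit:
send_rows --plan '[[[0,0,0.3],0],[[0,0,0.6],0],[[0,0,0.9],0]]'

```text
time: 22.25
eef_pos: [0.4375, 0.3866, 0.1165]
eef_rot: [-180.0, 0.0, 13.8]
contact_force: [1.0, 0.6, -2.0]
finger_gap: 0.0073
grasp_force: 50.0
```

```bash
python3 -c "
from h import *
st()"
```

```text
22.25 [0.4375 0.3866 0.1165] [-1.800e+02  1.000e-02  1.375e+01] [ 1.   0.6 -2. ] [ 0.04 -0.01  0.02] 0.0073 50.0 [ 29.9  31.5  79.3   0.   69.1 106.1]
```

Emit:
send_rows --plan '[[[0,0,0.3],0],[[0,0,0.5],0],[[0,0,0.65],0],[[0,0,0.8],0],[[0,0,0.8],0]]'

```text
time: 22.75
eef_pos: [0.4377, 0.3868, 0.1093]
eef_rot: [-180.0, -0.1, 13.8]
contact_force: [-2.6, -0.4, 2.4]
finger_gap: 0.0075
grasp_force: 50.0
```

```bash
python3 -c "
from h import *
st()
T=viewer.read_camera('top');S=viewer.read_camera('side');cv2.imwrite('pics/t6.png',T);cv2.imwrite('pics/s6.png',S)
f=lambda a,x0,y0,x1,y1,k:cv2.resize(a[y0:y1,x0:x1],None,fx=k,fy=k,interpolation=cv2.INTER_CUBIC)
cv2.imwrite('pics/v6.png',np.hstack([f(T,130,165,180,225,8),f(S,220,215,270,275,8)]))"
```

```text
22.75 [0.4377 0.3868 0.1093] [-1.7999e+02 -5.0000e-02  1.3760e+01] [-2.6 -0.4  2.4] [-0.06  0.08 -0.04] 0.0075 50.0 [ 29.9  32.   79.9  -0.   68.1 106.1]
```

View pics/v6.png

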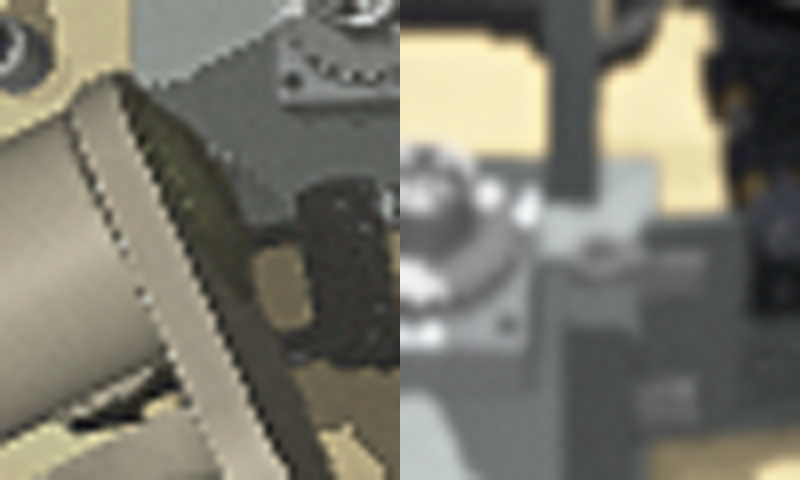

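The door sits on its brackets: the upper knuckle is over the upper bracket at crop (602,265) and vertical force has started. I'll press lightly, then loosen the fingers into a fence.

Emit:
send_rows --plan '[[[-0.05,0,0.1],0],[[-0.05,0,0.15],0],[[-0.05,0,0.15],0],[[-0.05,0,0.15],0]]'

```text
time: 23.25
eef_pos: [0.4373, 0.3868, 0.1088]
eef_rot: [-180.0, -0.1, 13.8]
contact_force: [-5.4, -2.5, 11.9]
finger_gap: 0.0074
grasp_force: 50.0
```

Emit:
send_rows --plan '[[[0,0,-0.1],0],[[0,0,-0.1],0],[[0,0,-0.1],0]]' --gripper 0.18

```text
time: 23.55
eef_pos: [0.4371, 0.3865, 0.108]
eef_rot: [180.0, 0.0, 13.8]
contact_force: [0.1, -0.8, -0.2]
finger_gap: 0.0154
grasp_force: 0.0
```

```bash
python3 -c "
from h import *
st()"
```

```text
23.55 [0.4371 0.3865 0.108 ] [1.7999e+02 2.0000e-02 1.3750e+01] [ 0.1 -0.8 -0.2] [ 0.03  0.04 -0.04] 0.0154 0.0 [ 29.9  32.1  80.   -0.   68.  106.1]
```

Seated firmly (12 N up), and the fingers are loose. Swinging about the axis.

Emit:
send_rows --plan '[[[0.02,0.53,-0.1],-4],[[0.07,1.05,-0.1],-8],[[0.29,2.08,-0.1],-16],[[0.65,3.07,-0.1],-24],[[1.15,4.01,-0.1],-32],[[1.77,4.86,-0.1],-40],[[2.5,5.62,-0.1],-48],[[3.33,6.27,-0.1],-56],[[4.25,6.79,-0.1],-64],[[4.98,7.1,-0.1],-70],[[5.48,7.26,-0.1],-74],[[5.86,7.36,-0.1],-77],[[6.12,7.42,-0.1],-79],[[6.25,7.45,-0.1],-80],[[6.38,7.47,-0.1],-81],[[6.38,7.47,-0.1],-81]]'

```text
time: 25.15
eef_pos: [0.5168, 0.3291, 0.1091]
eef_rot: [-180.0, 0.0, 94.8]
contact_force: [0.1, -0.1, 0.2]
finger_gap: 0.0157
grasp_force: 0.1
```

```bash
python3 -c "
from h import *
st();print(100*.0756*np.array([1,0]));go((.5151,.3291,.1097,93.8))"
```

```text
25.15 [0.5168 0.3291 0.1091] [-179.99    0.     94.76] [ 0.1 -0.1  0.2] [-0.03 -0.09  0.01] 0.0157 0.1 [21.4 34.5 74.8 -0.  70.7 16.7]
[7.56 0.  ]
[0.01, -0.17, -0.06] 0.96
```

Emit:
send_rows --plan '[[[0,0.1,0],0],[[0,0.2,0],0],[[0,0.3,0],0],[[0,0.3,0],0]]'

```text
time: 25.55
eef_pos: [0.5195, 0.3294, 0.109]
eef_rot: [-179.9, 0.0, 94.8]
contact_force: [-1.9, 0.2, -0.7]
finger_gap: 0.0156
grasp_force: 0.8
```

Emit:
send_rows --plan '[[[0,0.1,0],0],[[0,0.2,0],0],[[0,0.2,0],0]]'

```text
time: 25.85
eef_pos: [0.5198, 0.3294, 0.1089]
eef_rot: [-179.7, 0.0, 94.8]
contact_force: [-9.5, -1.4, 3.0]
finger_gap: 0.0159
grasp_force: 4.9
```

```bash
python3 -c "
from h import *
st()"
```

```text
25.85 [0.5198 0.3294 0.1089] [-1.797e+02  5.000e-02  9.477e+01] [-9.5 -1.4  3. ] [-0.29  1.49 -0.07] 0.0159 4.9 [21.3 34.9 74.1  0.  71.3 16.6]
```

The door is firmly against the stop (9.5 N, no further motion). I'll centre the fingers and lift out.

Emit:
send_rows --plan '[[[0,-0.3,0],0],[[0,-0.5,0],0],[[0,-0.55,0],0],[[0,-0.55,0],0],[[0,-0.55,-1],0],[[0,-0.55,-3],0],[[0,-0.55,-6],0],[[0,-0.55,-10],0],[[0,-0.55,-14],0],[[0,-5,-15],0],[[0,-10,-15],0],[[0,-15,-15],0],[[-4,-18,-15],0],[[-8,-20,-15],0],[[-12,-20,-15],0],[[-16,-20,-15],0],[[-18,-20,-15],0],[[-18,-20,-15],0]]'

```text
time: 27.65
eef_pos: [0.3377, 0.132, 0.2601]
eef_rot: [179.9, 0.0, 94.5]
contact_force: [-0.1, -0.4, -0.5]
finger_gap: 0.016
grasp_force: 0.0
```

```bash
python3 -c "
from h import *
st()
T=viewer.read_camera('top');S=viewer.read_camera('side')
f=lambda a,x0,y0,x1,y1,k:cv2.resize(a[y0:y1,x0:x1],None,fx=k,fy=k,interpolation=cv2.INTER_CUBIC)
cv2.imwrite('pics/v7.png',np.hstack([f(T,130,140,210,210,5),f(S,195,205,275,275,5)]))"
```

```text
27.65 [0.3377 0.132  0.2601] [1.799e+02 2.000e-02 9.454e+01] [-0.1 -0.4 -0.5] [-0.04 -0.06  0.  ] 0.016 0.0 [ 2.5  1.3 97.7 -0.  80.9 -2.1]
```

View pics/v7.png

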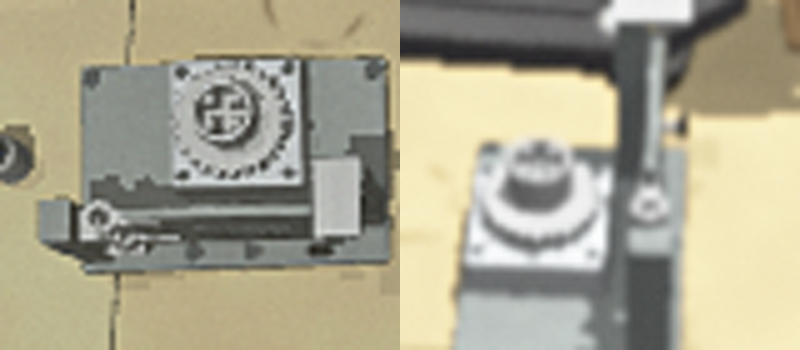

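The picture shows the door shut under the keeper and parallel to the frame. Its knuckle sits on the pin at crop (100,215), and the gear is seated at (225,115).

```bash
python3 -c "
from cell import arm
print(arm.hand_in())"
```

```text
the job is handed in; nothing more can be done
None
```

The gear is fully home on the spindle and the guard door is on both hinge pins, shut against its stop under the keeper and released; I handed the job in after about 28 s on the robot's clock, but the hand-in call returned no verdict.

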